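Present a paint tin to the label scanner at its reading distance

ROBOT

A 6-joint arm with a two-finger parallel gripper is mounted at the origin on the work surface. World frame = base frame: x ahead of the robot, y to its left, z up, the work surface at z = 0. Lengths are in mm, angles in rad, forces in N, time in s.
With the tool pointing down it reaches from about 275 to 1000 mm from the base axis. Payload 8.4 kg.
Tool frame: the origin (TCP) lies between the finger pads; the fingertips stand 17 mm ahead of it and the grasp point (between the pads) lies 2 mm behind it; z points along the fingers, y is the line along which they close (so a half turn about z gives the same grasp; the last joint's range is limited). The gripper opens to 85 mm and grips with 20 to 120 N. Pads are 22 mm wide; open, the fingers measure 114 mm over their backs; the gripper's body (76 mm by 85 mm) begins 54 mm behind the grasp point. The pads swing forward as they close: fully open they stand 13 mm farther back than shut.
Start: joints at [-1.235, 0.353, 1.633, -0, 1.155, -0.002], TCP at [207.131, -589.682, 227.681] pointing down, gripper open.
Joint ranges: [-2.63, 2.63], [-0.92, 2.1], [0.06, 2.66], [-1.3, 4.44], [0, 2.69], [-3.02, 3.02]. Speed limits (rad/s): [2.22, 2.22, 2.79, 3.14, 3.14, 3.14].

INTERFACE

Orientations are given as [roll, pitch, yaw] about the fixed x, y, z axes, in that order (R = Rz(yaw) Ry(pitch) Rx(roll)).
In Python, from rig import sense, grab_frame, sign_off gives the robot as it stands. The module is installed in compiled form; this text tells all that it offers.
- The arm moves only by the tool send_rows, never from a script. Its argument "moves" is a list that holds one entry, the list of rows, each a list of 7 numbers: the shift along the world's x, y, z in m, then the turn, a rotation vector about the world's x, y, z in rad, then the opening, from -1 (shut) to 1 (fully open). In form: [[[dx, dy, dz, rx, ry, rz, jaw], ...]]. A call has 1 to 10 rows; each row shifts and turns the commanded pose from where the row before left it; what a row does not reach is not made up. A row lasts 1/10 s, in which the tool goes at most 50 mm and 8.59 degrees, less where a joint would pass 70% of its speed; a pose out of reach is approached as far as the arm can. A call with a gripper value outside its range is refused whole. The fingers move at their own pace and stop on an object; "grip_force" is the grip in N (left out, the last holds). Time passes only in rows, so rows that do not move let the fingers close. It gives the time, the measured TCP pose, the force, the opening and the grip force at its end, in the units of the state.
- sense(): the state, without advancing time (a new reading comes with each control period).
- grab_frame(name): name is "scene" or "top" or "wrist"; returns a dict with "img" (480x640x3 uint8, red, green, blue), "mtx" (3x3 intrinsics, pixels), "dist" ([k1, k2, p1, p2, k3] as OpenCV has them; the pictures are not rectified), "rvec" (rotation vector, rad) and "tvec" (3), from world to camera coordinates, as OpenCV has them; the wrist camera has in their place "T_tool_cam" (4x4, takes a point from camera to tool coordinates, whose origin is the TCP and whose axes are the flange's). Camera axes: x right, y down, z forward; pixel columns grow to the right and rows downward; lengths in mm; the calibration is good to about 2 mm. A picture is of the moment at which its call begins: read the wrist's pose just before it. There is no depth.
- sign_off(): hands the job in; it is judged then, once.
The state is a dict: "clock": time; "qpos": joint angles; "qvel": joint speeds; "joint_efforts": joint torques, N m; "eef_pos": TCP position; "tcp_rot": TCP orientation; "contact_force": force on the tool from outside, world axes, zero at the start; "wrist_torque": the same for the moment, N m; "opening": opening from 0.0 (shut) to 1.0 (fully open); "grasp_force": force on a finger pad.
Only numpy, scipy, OpenCV 4.12 (cv2) and the standard library are available. Lean on these libraries where they do the work, as an engineer would, in place of code of your own. Each camera call takes 0.05 s, during which the arm holds its last target. There are 200 camera calls.

TASK

Lay the spacing bar flat on the bench and flush against the scanner's window face, centred on the window. Then turn the labelled tin so that its label squarely faces the scanner, and stand it up against the bar's outer edge, in front of the middle of the window, with the bar still flush. Keep the tin upright throughout, and leave the scanner's neighbours (the plain tin, the cup and the jar) where they are.

Things in the scene. Friction and masses are not known exactly. Their poses are not given: they have to be found in the camera images.
- scanner: Grey plastic block fixed to the bench: 80 mm deep (its x), 120 wide (its y), 75 high. Origin: centre of its underside, on the bench; z up. Its flat upright window face is at its x = -40 mm and looks along its -x, with a black window 84 mm wide, 37 to 67 mm up. A black strip as wide continues 16 mm onto the top along the window edge; a smaller dark plate (30 x 50 mm) marks the top's rear.
- scanner_window (a point): Centre of the scanner's window, on its window face, 52 mm above the bench. Axes as the scanner's: -x points out of the window.
- bar: Loose flat aluminium bar 180 mm long (its y), 50 wide (its x), 12 thick, 0.3 kg, with a black grip block in the middle of its top: 24 mm (x) by 40 mm (y), from 12 to 42 mm above its underside. Origin: centre of its underside; z up. Either long edge may go against the scanner; flush, its origin is 65 mm from the scanner's origin along the scanner's -x.
- tin: Labelled tin: upright closed dull steel cylinder with a black lid, 60 mm in diameter, 100 high, 0.25 to 0.5 kg. Origin: centre of its underside; z up its axis; +x points out through the middle of its white paper label (about 100 degrees of the side, 24 to 80 mm up). A white seal strip 16 mm wide runs from the label over the rim to the lid's centre: from above it points to the label.
- tin_label (a point): Middle of the label, on the side of the tin 30 mm from its axis, 52 mm above its underside. Axes as the tin's.
- plain_tin: Bystander: dull steel tin with a black lid and no label, 84 mm in diameter, 110 mm high. Origin at the centre of its underside.
- cup: Bystander: open white mixing cup, 90 mm across the rim, 100 mm high. Origin at the centre of its underside.
- jar: Bystander: closed white jar with a black cap, 72 mm in diameter, 85 mm high. Origin at the centre of its underside.
There are look-alikes about, which are no part of the job. Of the things that look like the bar, take the one that is farthest from the robot's base at the start.

How it is judged (in metres and radians):
On the way, in this order (a step that is already met when the one before it is completed fails the run):
1. the spacing bar lies flat and flush against the scanner's window face, centred on it (x of bar in the frame of scanner between -0.069 and -0.058 m and y of bar in the frame of scanner between -0.035 and 0.035 m and angle between the x axis of bar and the x axis of scanner, either way round below 0.05 rad and height (world z) of bar below 0.005 m and angle between bar's own z axis and vertical below 0.05 rad), for 0.3 s.
2. the tin stands against the bar with its label facing the scanner, the bar still flush (all of step 1 and x of tin in the frame of scanner between -0.127 and -0.108 m and y of tin in the frame of scanner between -0.025 and 0.025 m and angle between the x axis of tin and the x axis of scanner, either way round below 0.25 rad and x of tin_label in the frame of scanner above -0.108 m and height (world z) of tin below 0.005 m and angle between tin's own z axis and vertical below 0.06 rad), for 0.2 s.
At the end, for the whole second after the job is handed in: Bar flat, within 4 mm of the window face, parallel within 0.05 rad, centred within 35 mm. Tin upright (0.06 rad) on the bench against the bar (axis 108 to 127 mm from the scanner's origin along its -x), within 25 mm of the window's middle sideways, label facing it within 0.25 rad. Both at rest (all of step 2 and linear speed of each of tin, bar below 0.02 m/s); the robot touches nothing.
It fails at once if the labelled tin is tipped by more than about 30 degrees (angle between tin's own z axis and vertical above 0.55 rad).
It fails at once if the plain tin is moved by more than 20 mm (distance of plain_tin from where it was at the start of the episode above 0.02 m).
It fails at once if the cup is moved by more than 20 mm (distance of cup from where it was at the start of the episode above 0.02 m).
It fails at once if the jar is moved by more than 20 mm (distance of jar from where it was at the start of the episode above 0.02 m).
It also fails if it takes over 58 s, if anything falls off the work surface, if the arm or the gripper's body presses on something with over 40 N, if the wrist force passes 120 N, or if a joint passes its speed limit or range.

## Working session

There is one attempt and no reset: what is moved stays moved. The work goes in short steps, Python scripts to look and compute and a tool call to move; the robot and the scene stay as the last step left them, time stands still between calls to the robot, and variables do not carry over. Pictures are saved under pics/ and viewed, at most 10 in all, crops included, and the job is handed in when it is done.

Besides the shell and the picture viewer there is one more tool, called after "Request:" in YAML: its name, and indented under it one key for each argument. send_rows: Moves the arm, as the interface text tells. Its arguments: {"type":"object","properties":{"moves":{"type":"array"},"grip_force":{"type":"number"}},"required":["moves"]}

```bash
mkdir -p pics; cat > h.py <<'E'
import numpy as np, cv2, pickle
from rig import sense, grab_frame, sign_off
def snap(name,f):
    s=sense(); d=grab_frame(name); d['s']=s
    cv2.imwrite(f'pics/{f}.png',d['img'][:,:,::-1]); pickle.dump(d,open(f'pics/{f}.pkl','wb')); return d
def load(f): return pickle.load(open(f'pics/{f}.pkl','rb'))
def ray(d,uv):
    uv=np.array(uv,float).reshape(-1,1,2)
    n=cv2.undistortPoints(uv,np.array(d['mtx'],float),np.array(d['dist'],float)).reshape(-1,2)
    v=np.c_[n,np.ones(len(n))]
    R=cv2.Rodrigues(np.array(d['rvec'],float))[0]; t=np.array(d['tvec'],float).ravel()
    return -R.T@t, v@R
def onz(d,uv,z):
    c,v=ray(d,uv); z=np.broadcast_to(z,len(v))
    return c+v*((z-c[2])/v[:,2])[:,None]
E
python3 - <<'E'
from h import *
for n in('scene','top'):
    d=snap(n,n+'0'); print(n,ray(d,[[320,240]]))
print(sense())
E
```

```text
scene (array([1014.96876879, -684.4520239 ,  890.98616345]), array([[-0.37913687,  0.5935428 , -0.70993994]]))
top (array([ 352.35447522,   33.24199438, 1049.44210348]), array([[ 0.20151196, -0.01459965, -0.97948055]]))
{'clock': 0.1, 'qpos': array([-1.23539698e+00,  3.53582769e-01,  1.63406460e+00, -1.84809470e-05,
        1.15521389e+00, -2.42020610e-03]), 'qvel': array([ 0.00187241, -0.00097693, -0.00114943, -0.00034922, -0.00017596,
        0.0007255 ]), 'joint_efforts': array([-1.33111989e-03, -6.06360555e+01, -3.42823148e+01, -1.56666863e-05,
        3.96583375e-03,  3.54987992e-05]), 'eef_pos': array([ 206.9819356 , -589.26545217,  227.03227036]), 'tcp_rot': array([-3.14032401e+00,  1.38280552e-05,  3.37827034e-01]), 'contact_force': array([0.49994419, 0.26719474, 0.12583606]), 'wrist_torque': array([-0.0116734 , -0.00729488, -0.01864449]), 'grasp_force': 0.0, 'opening': 1.0005253421439237}
```

View pics/top0.png

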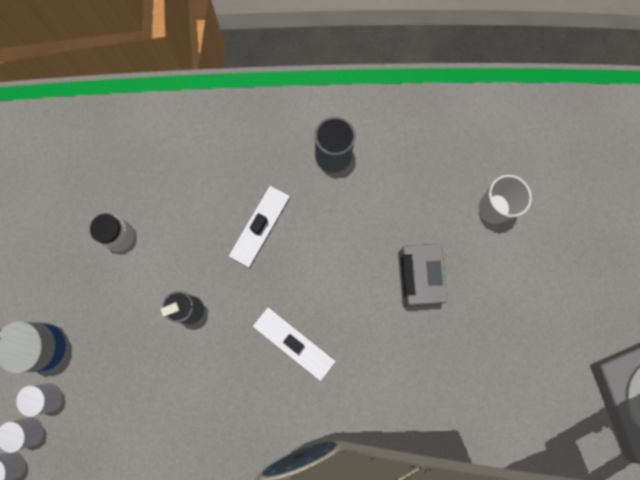

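View pics/scene0.png

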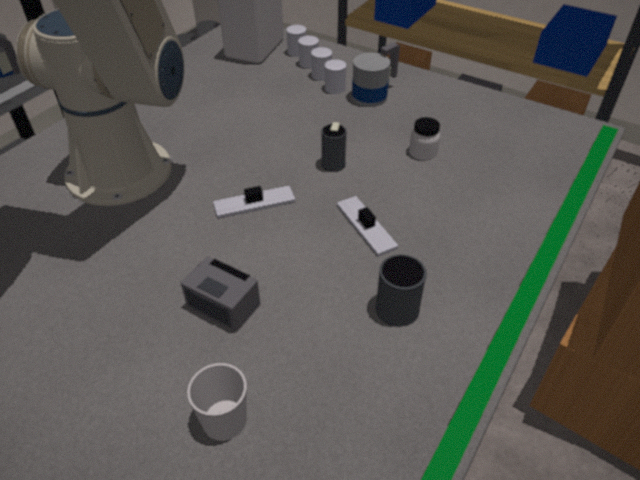

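The top view (up = world +x, right = world −y) shows:
- Scanner at (423,275), with its window strip on the left edge at (407,275).
- Two bar-like things: A at (260,226) and B at (293,344). A is farther from the base, which lies below the picture.
- Labelled tin at (182,307), seal pointing left. The look-alike is the dark tin at (335,140), the plain one with no seal.
- Jar at (110,230) and cup at (510,198).

I choose bar A and will check it in one enlarged crop.

```bash
python3 - <<'E'
from h import *
d=load('top0'); im=d['img'][:,:,::-1]
a=cv2.resize(im[180:330,150:300],(600,600),interpolation=cv2.INTER_CUBIC)
cv2.imwrite('pics/c1.png',a)
b=cv2.resize(im[230:320,390:460],(700*6//9,600),interpolation=cv2.INTER_CUBIC)
cv2.imwrite('pics/c2.png',b)
E
```

```text
(no output)
```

View pics/c1.png

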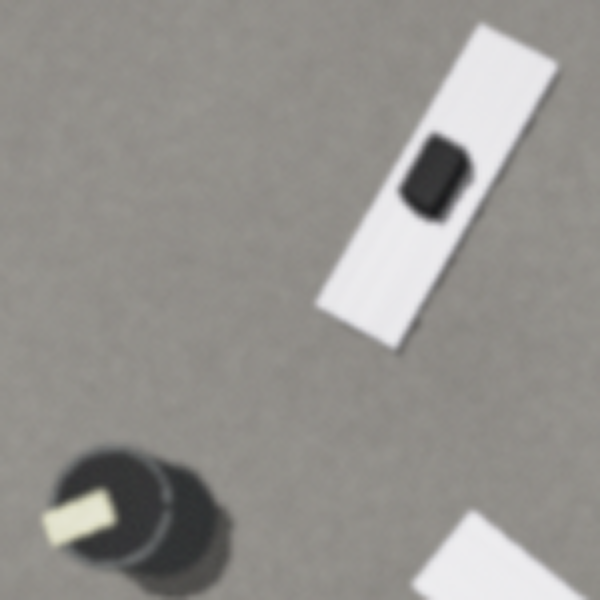

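View pics/c2.png

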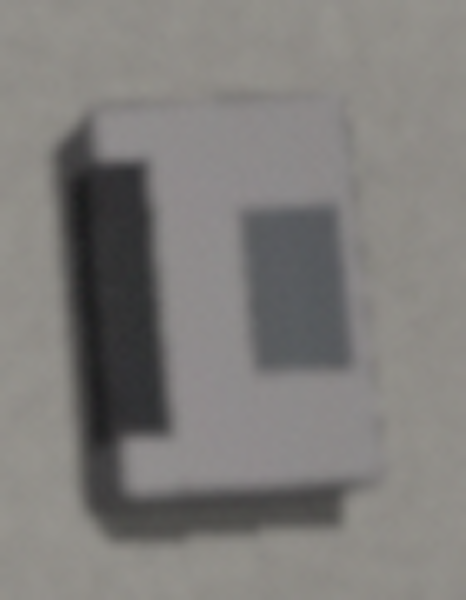

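The crops confirm bar A. Its corners in crop c1 are (482,22), (560,66), (398,350) and (316,304). The tin's lid is centred at about (112,507), with its seal running to (49,529). In c2 the scanner's top corners are (93,110), (345,97), (382,480) and (122,498).

```bash
python3 - <<'E'
from h import *
np.set_printoptions(precision=1,suppress=True)
d=load('top0')
f=lambda p,s,o:(np.array(p,float)+.5)/s-.5+o
B=onz(d,f([(482,22),(560,66),(398,350),(316,304)],4,[150,180]),12)
print(B[:,:2],B.mean(0),np.linalg.norm(np.roll(B,-1,0)-B,axis=1)); v=B[:2].mean(0)-B[2:].mean(0);print('bar y ang',np.arctan2(v[1],v[0]))
T=onz(d,f([(112,507),(53,507),(170,507),(112,447),(112,563),(49,529),(108,507)],4,[150,180]),100);print(T[:,:2])
v=T[5]-T[0];print('seal',np.arctan2(v[1],v[0]));v=T[5]-T[6];print(np.arctan2(v[1],v[0]))
S=onz(d,f([(93,110),(345,97),(382,480),(122,498)],20/3,[390,230]),75)
print(S[:,:2],S.mean(0),np.linalg.norm(np.roll(S,-1,0)-S,axis=1))
v=S[1]+S[2]-S[0]-S[3];print('scanner x ang',np.arctan2(v[1],v[0]));v=S[0]-S[3];print(np.arctan2(v[1],v[0])-np.pi/2)
P=onz(d,f([(243,210),(338,206),(353,368),(258,371)],20/3,[390,230]),75);print('plate',P.mean(0));v=P[0]+P[1]-P[2]-P[3];print(np.arctan2(v[1],v[0])-np.pi/2)
print('plain,cup,jar',onz(d,[(335,136),(510,195),(106,228)],[110,100,85]))
print('Bbar',onz(d,[(268,309),(335,361),(322,380),(254,325)],12))
E
```

```text
[[693.7 124.3]
 [666.8  81.5]
 [511.4 171.5]
 [537.7 215.7]] [602.4 148.2  12. ] [ 50.6 179.6  51.5 180.8]
bar y ang -0.5275539084228391
[[424.9 299.9]
 [425.5 329.1]
 [424.2 271.3]
 [454.1 300.5]
 [397.9 299.4]
 [414.9 330.8]
 [424.9 301.9]]
seal 1.882042599154915
1.903205913676704
[[ 534.7 -150.7]
 [ 536.2 -228.8]
 [ 419.1 -230.4]
 [ 416.8 -151.4]] [ 476.7 -190.3   75. ] [ 78.2 117.1  79.  117.9]
scanner x ang -1.5472231962782639
-1.5643022221975584
plate [ 477.8 -209.5   75. ]
-1.5575824650364796
plain,cup,jar [[ 763.6  -19.1  110. ]
 [ 629.5 -375.4  100. ]
 [ 589.9  459.    85. ]]
Bbar [[421.1 132.2  12. ]
 [309.5  -4.6  12. ]
 [272.1  23.6  12. ]
 [388.5 162.1  12. ]]
```

Request:
send_rows:
  moves:
    - [[0.02,0.037,0,0,0,0.035,1],[0.02,0.037,0,0,0,0.035,1],[0.02,0.037,0,0,0,0.035,1],[0.02,0.037,0,0,0,0.035,1],[0.02,0.037,0,0,0,0.035,1],[0.02,0.037,0,0,0,0.035,1],[0.02,0.037,0,0,0,0.035,1],[0.02,0.037,0,0,0,0.035,1],[0.02,0.037,0,0,0,0.035,1],[0.02,0.037,0,0,0,0.035,1]]

```text
clock: 1.1
eef_pos: [407.5, -218.0, 227.6]
tcp_rot: [-3.142, 0.0, 0.689]
contact_force: [0.5, 1.0, -0.1]
opening: 0.999
grasp_force: 0.0
```

Request:
send_rows:
  moves:
    - [[0.02,0.037,0,0,0,0.035,1],[0.02,0.037,0,0,0,0.035,1],[0.02,0.037,0,0,0,0.035,1],[0.02,0.037,0,0,0,0.035,1],[0.02,0.037,0,0,0,0.035,1],[0.02,0.037,0,0,0,0.035,1],[0.02,0.037,0,0,0,0.035,1],[0.02,0.037,0,0,0,0.035,1],[0.018,0.037,0,0,0,0.04,1],[0.017,0.037,0,0,0,0.035,1]]

```text
clock: 2.1
eef_pos: [602.5, 152.0, 227.3]
tcp_rot: [-3.141, 0.0, 1.045]
contact_force: [0.4, -0.5, -0.2]
opening: 1.005
grasp_force: 0.0
```

```bash
cat >> h.py <<'E'
from scipy.spatial.transform import Rotation as Ro
def wrist(f):
    d=snap('wrist',f); s=d['s']
    T=np.eye(4); T[:3,:3]=Ro.from_euler('xyz',s['tcp_rot']).as_matrix(); T[:3,3]=s['eef_pos']
    W=np.linalg.inv(T@np.array(d['T_tool_cam'])); d['rvec']=cv2.Rodrigues(W[:3,:3])[0]; d['tvec']=W[:3,3]
    pickle.dump(d,open(f'pics/{f}.pkl','wb')); return d
E
python3 - <<'E'
from h import *
d=wrist('w1'); s=d['s']; print(s['clock'],s['eef_pos'],s['tcp_rot'],s['qpos'],s['contact_force'])
E
```

```text
2.1 [602.51025664 151.98529026 227.29646402] [-3.14123517e+00  4.49294186e-04  1.04457823e+00] [ 2.44725234e-01  3.48077351e-01  1.64146346e+00 -8.00599944e-05
  1.15262133e+00  7.70975947e-01] [ 0.44903007 -0.52763519 -0.20316309]
```

View pics/w1.png

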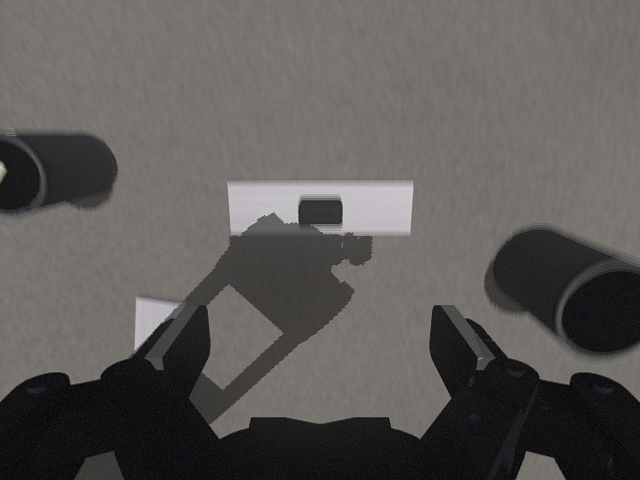

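The wrist view shows the bar squared up in the image, with top corners at about (228,181), (412,181), (411,235) and (231,235), and the block centred at about column 320.

```bash
python3 - <<'E'
from h import *
np.set_printoptions(precision=1,suppress=True)
d=load('w1')
B=onz(d,[(228,181),(412,181),(412,235),(231,235)],12)
print(B[:,:2],B.mean(0),np.linalg.norm(np.roll(B,-1,0)-B,axis=1)); v=B[1]-B[0];print('bar y ang',np.arctan2(v[1],v[0]))
E
```

```text
[[541.3 220.7]
 [693.8 131.9]
 [670.   83.7]
 [513.7 174.7]] [604.7 152.8  12. ] [176.5  53.7 180.9  53.6]
bar y ang -0.5273243750287858
```

Request:
send_rows:
  moves:
    - [[0,-0.002,-0.02,0,0,0,1],[0,0,-0.02,0,0,0,1],[0,0,-0.02,0,0,0,1],[0,0,-0.02,0,0,0,1],[0,0,0,0,0,0,1],[0,0,0,0,0,0,1]]

```text
clock: 2.75
eef_pos: [601.9, 148.1, 147.6]
tcp_rot: [-3.141, 0.001, 1.043]
contact_force: [0.8, -0.6, 1.8]
opening: 0.997
grasp_force: 0.0
```

```bash
python3 - <<'E'
from h import *
np.set_printoptions(precision=1,suppress=True)
d=wrist('w2'); s=d['s']; print(s['clock'],s['eef_pos'],s['tcp_rot'])
cv2.imwrite('pics/w2s.png',d['img'][:,:,::-1])
m=(d['img'].min(2)>140).astype(np.uint8)
n,l,st,c=cv2.connectedComponentsWithStats(m)
for i in range(1,n):
    if st[i,4]>1000:
        ct=cv2.findContours((l==i).astype(np.uint8),0,2)[0][0]; q=cv2.approxPolyDP(cv2.convexHull(ct),6,True)[:,0]
        print(st[i],q.tolist()); B=onz(d,q,12); print(B[:,:2],B.mean(0),np.linalg.norm(np.roll(B,-1,0)-B,axis=1))
E
```

```text
2.75 [601.9 148.1 147.6] [-3.1  0.   1. ]
[ 201  196  237   62 9352] [[437, 196], [431, 257], [206, 255], [201, 196]]
[[692.3 126.3]
 [667.4  84.6]
 [514.4 176. ]
 [538.3 216.3]] [603.1 150.8  12. ] [ 48.5 178.2  46.9 178.4]
[  90  337   51   44 1199] [[90, 380], [91, 337], [140, 344]]
[[360.  132.7]
 [388.4 165.2]
 [419.9 139. ]] [389.4 145.7  12. ] [43.1 41.  60.2]
```

View pics/w2.png

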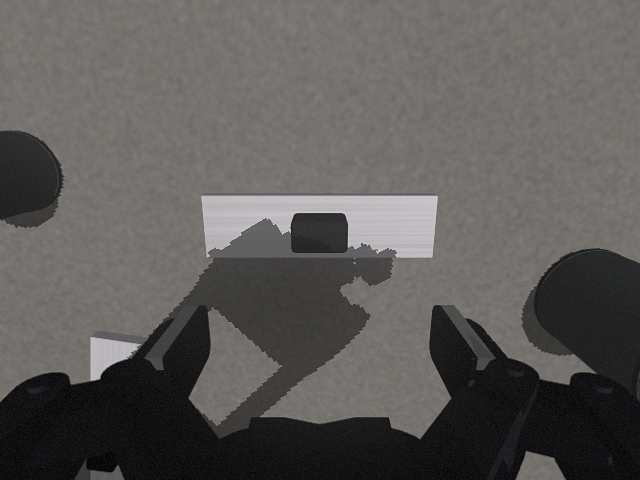

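The wrist picture shows the bar with corners at (201,196), (437,196), (431,257) and (206,255). Its centre works out near (603,150), which agrees with the top view, so I descend and grip.

Request:
send_rows:
  moves:
    - [[0.001,0.0015,-0.03,0,0,0,1],[0,0,-0.03,0,0,0,1],[0,0,-0.03,0,0,0,1],[0,0,-0.015,0,0,0,1],[0,0,-0.007,0,0,0,1],[0,0,0,0,0,0,-1],[0,0,0,0,0,0,-1],[0,0,0,0,0,0,-1],[0,0,0,0,0,0,-1],[0,0,0,0,0,0,-1]]
  grip_force: 50

```text
clock: 3.8
eef_pos: [605.4, 150.5, 38.8]
tcp_rot: [3.138, -0.004, 1.043]
contact_force: [-2.9, 2.0, 15.4]
opening: 0.144
grasp_force: 7.1
```

Request:
send_rows:
  moves:
    - [[0,0,0,0,0,0,-1],[0,0,0.02,0,0,0,-1],[0,0,0.03,0,0,0,-1],[0,0,0,0,0,0,-1]]

```text
clock: 4.2
eef_pos: [606.0, 150.6, 90.2]
tcp_rot: [3.137, -0.005, 1.043]
contact_force: [1.2, 0.3, 0.7]
opening: -0.006
grasp_force: 0.0
```

Request:
send_rows:
  moves:
    - [[0,0,0.02,0,0,0,1],[0,0,0.03,0,0,0,1],[0,0,0.01,0,0,0,1],[0,0,0,0,0,0,1],[0,0,0,0,0,0,1],[0,0,0,0,0,0,1]]

```text
clock: 4.8
eef_pos: [602.3, 149.6, 144.2]
tcp_rot: [-3.14, 0.001, 1.043]
contact_force: [0.3, -0.1, 0.7]
opening: 0.991
grasp_force: 0.0
```

```bash
python3 - <<'E'
from h import *
np.set_printoptions(precision=1,suppress=True)
d=wrist('w3'); s=d['s']; print(s['clock'],s['eef_pos'],s['tcp_rot'])
E
```

```text
4.8 [602.3 149.6 144.2] [-3.1  0.   1. ]
```

View pics/w3.png

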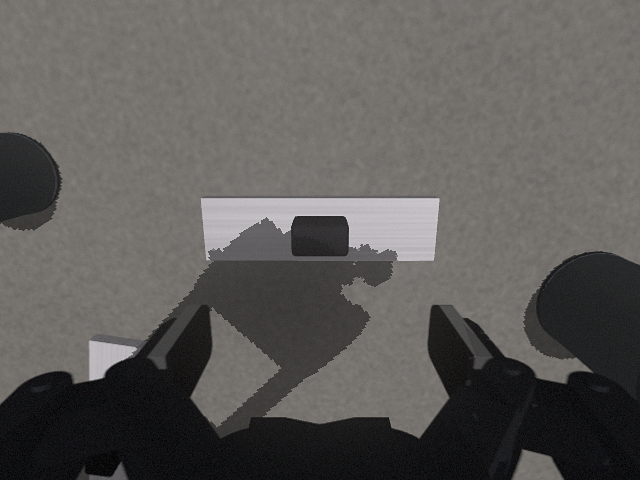

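```bash
python3 - <<'E'
from h import *
np.set_printoptions(precision=2,suppress=True)
d=load('w3'); s=d['s']; T=np.array(d['T_tool_cam']); print(T, s['opening'])
C=np.linalg.inv(T); r=cv2.Rodrigues(C[:3,:3])[0]
P=np.array([[x,y,z] for z in(-10,0,4,17,100,130) for y in(-42,0,42) for x in(0,)],float)
uv=cv2.projectPoints(P,r,C[:3,3],np.array(d['mtx'],float),np.array(d['dist'],float))[0][:,0]
print(np.c_[P,uv])
print(onz(d,[(321,216),(321,248)],42), onz(d,[(293,216),(348,216)],42))
print('pred bar/block in w3 for centre 603,150')
c=np.array([603,150.]);a=-.5275;by=np.array([np.cos(a),np.sin(a)]);bx=np.array([-by[1],by[0]])
P=np.array([[*(c+u*bx+v*by),z] for u,v,z in[(-25,-90,12),(25,-90,12),(25,90,12),(-25,90,12),(-12,0,42),(12,0,42),(-12,0,12),(12,0,12)]])
print(cv2.projectPoints(P,d['rvec'],d['tvec'],np.array(d['mtx'],float),np.array(d['dist'],float))[0][:,0])
E
```

```text
[[  -0.     -0.96   -0.28   71.53]
 [   1.     -0.     -0.      0.44]
 [   0.     -0.28    0.96 -145.94]
 [   0.      0.      0.      1.  ]] 0.9911357540099924
[[  0.   -42.   -10.   214.26 319.7 ]
 [  0.     0.   -10.   318.62 319.58]
 [  0.    42.   -10.   423.01 319.5 ]
 [  0.   -42.     0.   220.57 308.59]
 [  0.     0.     0.   318.67 308.48]
 [  0.    42.     0.   416.8  308.4 ]
 [  0.   -42.     4.   222.89 304.51]
 [  0.     0.     4.   318.69 304.41]
 [  0.    42.     4.   414.52 304.32]
 [  0.   -42.    17.   229.73 292.48]
 [  0.     0.    17.   318.75 292.38]
 [  0.    42.    17.   407.79 292.3 ]
 [  0.   -42.   100.   257.67 243.32]
 [  0.     0.   100.   318.99 243.26]
 [  0.    42.   100.   380.32 243.19]
 [  0.   -42.   130.   263.92 232.32]
 [  0.     0.   130.   319.04 232.26]
 [  0.    42.   130.   374.17 232.2 ]]
[[612.61 164.89  42.  ]
 [601.2  145.32  42.  ]] [[596.25 174.45  42.  ]
 [628.38 155.67  42.  ]]
pred bar/block in w3 for centre 603,150
[[205.42 261.35]
 [199.57 198.14]
 [440.23 197.8 ]
 [434.54 261.11]
 [319.86 257.65]
 [319.81 224.21]
 [319.89 245.37]
 [319.84 215.03]]
```

Request:
send_rows:
  moves:
    - [[0.001,0.0005,-0.03,0,0,0,0.4],[0,0,-0.03,0,0,0,0.4],[0,0,-0.03,0,0,0,0.4],[0,0,-0.012,0,0,0,0.4],[0,0,0,0,0,0,0.4]]
  grip_force: 40

```text
clock: 5.35
eef_pos: [602.4, 149.9, 41.4]
tcp_rot: [-3.138, 0.003, 1.043]
contact_force: [-0.1, 0.5, 0.2]
opening: 0.701
grasp_force: 0.0
```

Request:
send_rows:
  moves:
    - [[0,0,0,0,0,0,-1],[0,0,0,0,0,0,-1],[0,0,0,0,0,0,-1]]

```text
clock: 5.65
eef_pos: [605.1, 150.5, 45.1]
tcp_rot: [3.14, -0.002, 1.043]
contact_force: [-0.2, -0.6, -0.4]
opening: 0.194
grasp_force: 0.0
```

```bash
python3 - <<'E'
from h import *
d=wrist('w4'); s=d['s']; print(s['clock'],s['eef_pos'],s['opening'],s['grasp_force'],s['qvel'])
e=snap('scene','s4'); t=snap('top','t4')
c=cv2.resize(e['img'][130:290,300:440],(0,0),fx=2.8,fy=2.8,interpolation=cv2.INTER_CUBIC)
t=cv2.resize(t['img'][150:310,180:320],(0,0),fx=2.8,fy=2.8)
cv2.imwrite('pics/m4.png',np.hstack([cv2.resize(d['img'],(0,0),fx=.6,fy=.6)[:288],cv2.resize(c,(0,0),fx=288/448,fy=288/448)])[:,:,::-1])
E
```

```text
5.65 [605.08418072 150.53314861  45.09896945] 0.19358143490037877 0.0 [-0.00069463  0.00078015  0.00546515  0.00025647 -0.0009541   0.00136559]
```

View pics/m4.png

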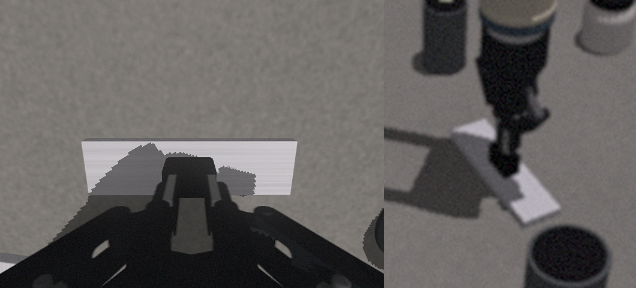

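```bash
python3 - <<'E'
from h import *
np.set_printoptions(precision=0,suppress=True)
d=load('w4'); K,D=np.array(d['mtx'],float),np.array(d['dist'],float)
a=-.5275;by=np.array([np.cos(a),np.sin(a)]);bx=np.array([-by[1],by[0]])
L=[(-25,-90,12),(25,-90,12),(25,90,12),(-25,90,12),(-12,-20,42),(12,-20,42),(12,20,42),(-12,20,42),(12,0,12),(-12,0,12)]
for c in([603,150.],):
    P=np.array([[*(np.array(c)+u*bx+v*by),z] for u,v,z in L]); print(np.c_[L,cv2.projectPoints(P,d['rvec'],d['tvec'],K,D)[0][:,0]])
C=np.linalg.inv(d['T_tool_cam']); r=cv2.Rodrigues(C[:3,:3])[0]
P=np.array([[x,y,z] for z in(-20,0,17) for y in(-8,8) for x in(-11,11)],float)
print(np.c_[P,cv2.projectPoints(P,r,C[:3,3],K,D)[0][:,0]])
im=d['img'][255:345,240:400]; cv2.imwrite('pics/m5.png',cv2.resize(np.clip(im.astype(float)*3,0,255).astype(np.uint8),(800,450),interpolation=cv2.INTER_CUBIC)[:,:,::-1])
E
```

```text
[[-25. -90.  12. 147. 327.]
 [ 25. -90.  12. 134. 236.]
 [ 25.  90.  12. 497. 235.]
 [-25.  90.  12. 485. 326.]
 [-12. -20.  42. 270. 333.]
 [ 12. -20.  42. 268. 283.]
 [ 12.  20.  42. 362. 283.]
 [-12.  20.  42. 360. 333.]
 [ 12.   0.  12. 316. 260.]
 [-12.   0.  12. 316. 304.]]
[[-11.  -8. -20. 298. 358.]
 [ 11.  -8. -20. 297. 306.]
 [-11.   8. -20. 339. 358.]
 [ 11.   8. -20. 340. 305.]
 [-11.  -8.   0. 300. 331.]
 [ 11.  -8.   0. 300. 285.]
 [-11.   8.   0. 337. 331.]
 [ 11.   8.   0. 338. 285.]
 [-11.  -8.  17. 302. 314.]
 [ 11.  -8.  17. 301. 270.]
 [-11.   8.  17. 335. 314.]
 [ 11.   8.  17. 336. 270.]]
```

View pics/m5.png

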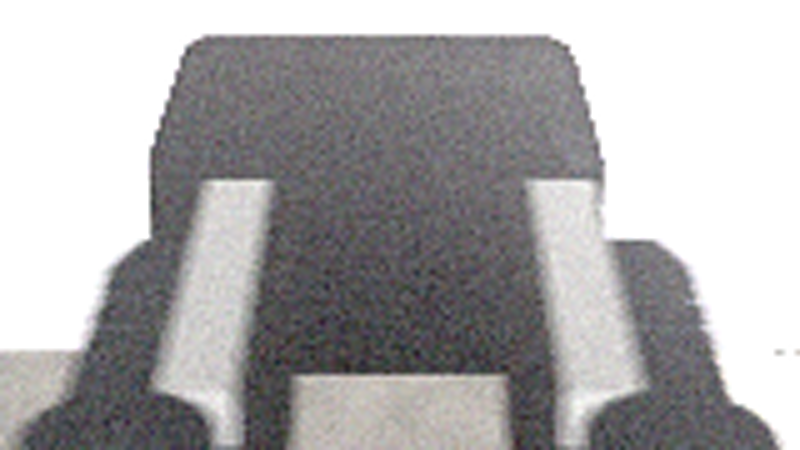

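The enlarged crop settles it. The pads sit over the block's top (pad tips at crop row 180, block columns 150–600), so the real fingertips are about 4 mm behind the TCP when shut and about 17 mm behind when open. That is roughly 20 mm shorter than the text says, and it fits both misses. I go about 32 mm lower, watching the force.

Request:
send_rows:
  moves:
    - [[0,0,0.005,0,0,0,1],[0,0,0,0,0,0,1],[0,0,0,0,0,0,1],[0,0,0,0,0,0,1],[0,0,-0.012,0,0,0,1],[0,0,-0.01,0,0,0,1],[0,0,-0.008,0,0,0,1],[0,0,-0.004,0,0,0,1],[0,0,0,0,0,0,1]]

```text
clock: 6.7
eef_pos: [603.5, 150.2, 13.5]
tcp_rot: [-3.14, 0.001, 1.043]
contact_force: [0.1, -0.4, -0.5]
opening: 1.001
grasp_force: 0.0
```

Request:
send_rows:
  moves:
    - [[0,0,-0.003,0,0,0,1],[0,0,-0.003,0,0,0,1],[0,0,0,0,0,0,1]]

```text
clock: 7.0
eef_pos: [604.1, 150.3, 8.5]
tcp_rot: [-3.141, 0.0, 1.043]
contact_force: [0.2, 0.3, -0.2]
opening: 1.003
grasp_force: 0.0
```

Request:
send_rows:
  moves:
    - [[0,0,0,0,0,0,-1],[0,0,0,0,0,0,-1],[0,0,0,0,0,0,-1],[0,0,0,0,0,0,-1],[0,0,0,0,0,0,-1]]
  grip_force: 50

```text
clock: 7.5
eef_pos: [604.3, 150.4, 9.1]
tcp_rot: [3.141, -0.0, 1.043]
contact_force: [-1.5, 0.0, 4.2]
opening: 0.461
grasp_force: 51.9
```

Request:
send_rows:
  moves:
    - [[0,0,0.01,0,0,0,-1],[0,0,0.02,0,0,0,-1],[0,0,0.03,0,0,0,-1],[0,0,0.01,0,0,0,-1],[0,0,0,0,0,0,-1]]

```text
clock: 8.0
eef_pos: [605.3, 150.6, 80.3]
tcp_rot: [3.139, -0.002, 1.043]
contact_force: [0.2, 0.1, -3.2]
opening: 0.46
grasp_force: 51.3
```

Request:
send_rows:
  moves:
    - [[-0.012,-0.025,0,0,0,0.054,-1],[-0.013,-0.026,0,0,0,0.054,-1],[-0.013,-0.026,0,0,0,0.054,-1],[-0.013,-0.026,0,0,0,0.054,-1],[-0.013,-0.026,0,0,0,0.054,-1],[-0.013,-0.026,0,0,0,0.054,-1],[-0.013,-0.026,0,0,0,0.054,-1],[-0.013,-0.026,0,0,0,0.054,-1],[-0.013,-0.026,0,0,0,0.054,-1],[-0.012,-0.026,0,0,0,0.054,-1]]

```text
clock: 9.0
eef_pos: [474.5, -109.4, 77.5]
tcp_rot: [-3.14, -0.0, 1.585]
contact_force: [-0.2, -0.5, -2.6]
opening: 0.46
grasp_force: 51.2
```

Request:
send_rows:
  moves:
    - [[0,0,0,0,0,0,-1],[0,0,0,0,0,0,-1],[0,0,0,0,0,0,-1]]

```text
clock: 9.3
eef_pos: [476.1, -108.2, 78.1]
tcp_rot: [-3.141, -0.0, 1.582]
contact_force: [-0.5, -0.4, -2.5]
opening: 0.462
grasp_force: 51.3
```

Request:
send_rows:
  moves:
    - [[0,0,-0.03,0,0,0,-1],[0,0,-0.02,0,0,0,-1],[0,0,-0.012,0,0,0,-1],[0,0,-0.004,0,0,0,-1],[0,0,0,0,0,0,-1],[0,0,0,0,0,0,-1]]

```text
clock: 9.9
eef_pos: [476.8, -108.6, 13.3]
tcp_rot: [3.141, 0.0, 1.583]
contact_force: [-0.4, -0.6, -3.1]
opening: 0.457
grasp_force: 51.1
```

Request:
send_rows:
  moves:
    - [[0,-0.004,0,0,0,0,-1],[0,-0.004,0,0,0,0,-1],[0,-0.003,0,0,0,0,-1],[0,0,0,0,0,0,-1],[0,0,0,0,0,0,-1]]

```text
clock: 10.4
eef_pos: [476.1, -119.9, 12.8]
tcp_rot: [3.141, -0.0, 1.582]
contact_force: [0.5, 0.7, -2.9]
opening: 0.462
grasp_force: 51.1
```

Request:
send_rows:
  moves:
    - [[0,-0.001,-0.002,0,0,0,-1],[0,-0.001,-0.001,0,0,0,-1],[0,-0.001,0,0,0,0,-1],[0,-0.001,0,0,0,0,-1],[0,0,0,0,0,0,-1]]

```text
clock: 10.9
eef_pos: [476.0, -123.5, 9.6]
tcp_rot: [-3.141, -0.0, 1.583]
contact_force: [0.8, 1.5, -3.3]
opening: 0.461
grasp_force: 51.0
```

Request:
send_rows:
  moves:
    - [[0,-0.001,0,0,0,0,-1],[0,-0.001,0,0,0,0,-1],[0,0,0,0,0,0,-1]]

```text
clock: 11.2
eef_pos: [475.8, -124.3, 9.7]
tcp_rot: [-3.141, -0.002, 1.583]
contact_force: [1.7, 13.2, 0.4]
opening: 0.461
grasp_force: 51.7
```

Request:
send_rows:
  moves:
    - [[0,-0.0005,-0.001,0,0,0,-1],[0,0,0,0,0,0,-1],[0,0,0,0,0,0,-1]]

```text
clock: 11.5
eef_pos: [475.8, -124.3, 9.1]
tcp_rot: [-3.141, -0.002, 1.584]
contact_force: [-1.3, 17.6, 7.9]
opening: 0.461
grasp_force: 52.9
```

Request:
send_rows:
  moves:
    - [[0,0,0,0,0,0,0.2],[0,0,0,0,0,0,0.5],[0,0,0,0,0,0,0.8],[0,0,0,0,0,0,0.8]]

```text
clock: 11.9
eef_pos: [476.3, -126.5, 8.8]
tcp_rot: [3.141, 0.0, 1.583]
contact_force: [0.3, 0.1, -0.6]
opening: 0.901
grasp_force: 0.0
```

Request:
send_rows:
  moves:
    - [[0,0,0.02,0,0,0,0.8],[0,0.0,0.03,0,0,0,0.8],[0,0.02,0.03,0,0,0,0.8],[0,0.03,0.03,0,0,0,0.8],[0,0.03,0.03,0,0,0,0.8],[0,0.03,0.02,0,0,0,1],[0,0,0,0,0,0,1],[0,0,0,0,0,0,1]]

```text
clock: 12.7
eef_pos: [476.3, -16.0, 169.0]
tcp_rot: [3.141, 0.0, 1.584]
contact_force: [0.6, -0.1, -0.2]
opening: 1.002
grasp_force: 0.0
```

```bash
python3 - <<'E'
from h import *
np.set_printoptions(precision=1,suppress=True)
d=wrist('w6'); print(d['s']['eef_pos'],d['s']['qpos'])
t=snap('top','t6')
for d,lo in((d,110),(t,150)):
    m=(d['img'].min(2)>lo).astype(np.uint8)
    n,l,st,c=cv2.connectedComponentsWithStats(m)
    for i in range(1,n):
        if st[i,4]>600:
            ct=cv2.findContours((l==i).astype(np.uint8),0,2)[0][0]; q=cv2.approxPolyDP(cv2.convexHull(ct),5,True)[:,0]
            if len(q)<8:
                B=onz(d,q,12); print(q.tolist(),B[:,:2].tolist(),B.mean(0))
w=load('w6')['img'];t=t['img'][215:335,360:470]
cv2.imwrite('pics/m6.png',np.hstack([cv2.resize(w,(480,360)),cv2.resize(t,(320,360),interpolation=cv2.INTER_CUBIC)])[:,:,::-1])
E
```

```text
[476.3 -16.  169. ] [-0.   0.2  2.  -0.   0.9 -0. ]
[[639, 0], [639, 400], [418, 437], [0, 209], [0, 0]] [[700.858308249869, 149.05470218618157], [785.3741601341812, -185.62396525670374], [577.4231137218496, -231.99573412885732], [215.05017148137307, -6.821858921123834], [249.22729838273463, 143.3578492466653]] [505.6 -26.4  12. ]
[[192, 229], [195, 304], [109, 310], [97, 229]] [[370.6855908384243, -21.77473315056602], [367.66963231698094, -90.1852985599823], [290.8895341652685, -96.89932977551763], [291.6540117184322, -22.749785556578388]] [330.2 -57.9  12. ]
[[0, 400], [1, 334], [36, 329], [148, 336], [99, 378]] [[173.24973576048865, -192.85454581959834], [190.03995257768003, -121.8804614402342], [222.55572128393598, -116.48477956273231], [322.48035860666795, -122.48208465296565], [271.38211123544, -167.38735179930475]] [ 235.9 -144.2   12. ]
[[290, 340], [293, 363], [241, 428], [219, 437], [189, 398], [210, 335]] [[451.37814944497796, -125.09653010107371], [453.93839454574135, -149.15758560505418], [402.2215953906354, -223.2141115002029], [379.9064749533997, -234.30595698138066], 
[... 2317 characters left out ...]
[62.778335925562885, -236.88264879779248], [78.443697970946, 38.141896519765034], [209.77417080509022, 15.487605831015713]] [188.3 -94.   12. ]
[[32, 385], [41, 391], [43, 406], [25, 416], [16, 396]] [[269.4315410027867, 641.728975831253], [257.1330900103845, 620.3882865311019], [226.0101832224761, 614.5576639452323], [204.42762063452807, 655.2635652797379], [245.79225148306085, 678.0496048200204]] [240.6 642.   12. ]
[[11, 421], [24, 437], [18, 450], [0, 448], [0, 425]] [[193.14004221321176, 687.6702942875311], [160.72835939529463, 656.1869812066489], [133.25420915063538, 669.4784930825231], [135.70659933017072, 712.068718995638], [183.94152639216904, 713.5054647037039]] [161.4 687.8  12. ]
```

Request:
send_rows:
  moves:
    - [[-0.002,0.014,0,0,0,0.145,1],[-0.002,0.014,0,0,0,0.145,1],[-0.002,0.014,0,0,0,0.145,1],[-0.002,0.014,0,0,0,0.145,1],[-0.002,0.014,0,0,0,0.145,1],[-0.002,0.014,0,0,0,0.145,1],[-0.002,0.014,0,0,0,0.145,1],[-0.002,0.014,0,0,0,0.145,1],[-0.002,0.014,0,0,0,0.145,1],[-0.002,0.014,0,0,0,0.145,1]]

```text
clock: 13.8
eef_pos: [455.7, 123.1, 167.5]
tcp_rot: [-3.141, -0.002, 3.037]
contact_force: [-0.2, 0.8, 0.2]
opening: 0.999
grasp_force: 0.0
```

Request:
send_rows:
  moves:
    - [[-0.002,0.014,0,0,0,0.145,1],[-0.002,0.014,0,0,0,0.145,1],[-0.002,0.014,0,0,0,0.145,1],[-0.002,0.014,0,0,0,0.145,1],[-0.002,0.014,0,0,0,0.145,1],[-0.002,0.014,0,0,0,0.145,1],[-0.002,0.014,0,0,0,0.145,1],[-0.003,0.014,0,0,0,0.145,1],[-0.003,0.014,0,0,0,0.145,1],[-0.003,0.014,0,0,0,0.145,1]]

```text
clock: 14.8
eef_pos: [433.0, 263.0, 167.4]
tcp_rot: [3.14, -0.002, -1.796]
contact_force: [1.1, 0.5, -0.4]
opening: 0.999
grasp_force: 0.0
```

Request:
send_rows:
  moves:
    - [[-0.004,0.018,0,0,0,0.145,1],[-0.004,0.018,0,0,0,0.145,1],[0,0,0,0,0,0,1],[0,0,0,0,0,0,1],[0,0,0,0,0,0,1]]

```text
clock: 15.3
eef_pos: [425.2, 298.6, 168.1]
tcp_rot: [3.141, -0.001, -1.514]
contact_force: [1.6, 0.2, -0.3]
opening: 1.003
grasp_force: 0.0
```

```bash
python3 - <<'E'
from h import *
np.set_printoptions(precision=2,suppress=True)
d=wrist('w7'); print(d['s']['eef_pos'],d['s']['tcp_rot'],d['s']['qpos'])
K,D=np.array(d['mtx'],float),np.array(d['dist'],float)
c=np.array([[425,300,100.],[415,331,100]]); print(cv2.projectPoints(c,d['rvec'],d['tvec'],K,D)[0][:,0])
m=(d['img'].min(2)>115).astype(np.uint8)
n,l,st,c=cv2.connectedComponentsWithStats(m)
print([(st[i],c[i]) for i in range(1,n) if st[i,4]>150])
E
```

```text
[425.18 298.61 168.05] [ 3.14 -0.   -1.51] [ 0.61  0.26  1.91 -0.    0.97 -2.59]
[[320.62 259.51]
 [333.75 307.18]]
[(array([     0,      0,    640,    438, 190990], dtype=int32), array([290.63, 203.94])), (array([517, 452,  47,  28, 848], dtype=int32), array([538.35, 468.29]))]
```

```bash
python3 - <<'E'
from h import *
np.set_printoptions(precision=2,suppress=True)
d=load('w7'); im=d['img'].astype(int)
for lo in(140,160,180):
    m=((im.min(2)>lo)).astype(np.uint8)
    n,l,st,c=cv2.connectedComponentsWithStats(m)
    for i in range(1,n):
        if 150<st[i,4]<20000:
            r=cv2.boxPoints(cv2.minAreaRect(np.argwhere(l==i)[:,::-1].astype(np.float32))); P=onz(d,r,100)
            print(lo,st[i],P[:,:2].tolist())
# dark lid pixels near predicted centre
m=((im.max(2)<60)).astype(np.uint8); n,l,st,c=cv2.connectedComponentsWithStats(m); i=l[259,300]; print(i,st[i])
print(im[220:310:6,320].max(1), im[259,220:420:8].max(1))
E
```

```text
140 [ 336    0   91   50 2319] [[425.06378801840856, 162.76966713346366], [380.05603050756304, 160.26558253735578], [377.040659393187, 182.29488124261957], [423.55240645561446, 184.88080113056128]]
140 [308 266  40  47 888] [[432.94307463575313, 304.78864498269684], [418.5571056181669, 298.8093326404529], [406.6605345182967, 329.45290952353673], [421.52707368093746, 335.86437456098633]]
160 [ 337    0   90   50 2295] [[424.5637375921205, 162.74162536831733], [380.05603050756304, 160.26558253735578], [377.040659393187, 182.29488124261957], [423.0356445882615, 184.85188210052922]]
160 [308 266  39  47 867] [[432.98721312848386, 305.0420400305957], [418.92240323772864, 298.9964006190826], [406.88859936257074, 329.05514666080836], [421.40929443101044, 335.53046347661564]]
180 [ 337    0   89   50 2250] [[424.5637375921205, 162.74162536831733], [380.5560762092864, 160.29318305755254], [377.5574103030202, 182.32342273664645], [423.0356445882615, 184.85188210052922]]
180 [308 266  39  47 722] [[432.91312195859194, 305.2371678053794], [418.8453706037621, 299.18882242336156], [406.8886009500275, 329.05512584106884], [421.4092956672532, 335.53044235803634]]
375 [ 270  189  100  115 7255]
[ 29  32  25  32  29  32  36  64 111 100 211 218 211 217 220] [130 136 129 130 130 136 135  36  42  41  42  36  37  33  61  38  33  38
  44 132 132  68  68 129 132]
```

Request:
send_rows:
  moves:
    - [[0,0.002,-0.03,0,0,0,1],[0,0,-0.03,0,0,0,1],[0,0,-0.03,0,0,0,1],[0,0,-0.02,0,0,0,1],[0,0,-0.01,0,0,0,1],[0,0,-0.006,0,0,0,1],[0,0,0,0,0,0,1]]

```text
clock: 16.05
eef_pos: [425.3, 301.6, 42.6]
tcp_rot: [3.141, -0.0, -1.511]
contact_force: [0.0, -0.1, 0.5]
opening: 1.001
grasp_force: 0.0
```

Request:
send_rows:
  moves:
    - [[0,0,0,0,0,0,-1],[0,0,0,0,0,0,-1],[0,0,0,0,0,0,-1],[0,0,0,0,0,0,-1]]
  grip_force: 50

```text
clock: 16.45
eef_pos: [425.6, 302.2, 43.8]
tcp_rot: [-3.14, 0.001, -1.51]
contact_force: [-2.1, -1.1, 6.2]
opening: 0.691
grasp_force: 53.0
```

Request:
send_rows:
  moves:
    - [[0,0,0.01,0,0,0,-1],[0,0,0.02,0,0,0,-1],[0,0,0.03,0,0,0,-1],[0.002,-0.015,0,0,0,-0.1,-1],[0.002,-0.015,0,0,0,-0.145,-1],[0.002,-0.015,0,0,0,-0.145,-1],[0.002,-0.015,0,0,0,-0.145,-1],[0.002,-0.015,0,0,0,-0.145,-1],[0.002,-0.015,0,0,0,-0.145,-1],[0.002,-0.015,0,0,0,-0.145,-1]]

```text
clock: 17.45
eef_pos: [439.1, 196.2, 103.4]
tcp_rot: [-3.141, 0.0, -2.486]
contact_force: [0.7, -0.5, -3.2]
opening: 0.692
grasp_force: 54.6
```

Request:
send_rows:
  moves:
    - [[0.002,-0.015,0,0,0,-0.145,-1],[0.002,-0.015,0,0,0,-0.145,-1],[0.002,-0.015,0,0,0,-0.145,-1],[0.002,-0.015,0,0,0,-0.145,-1],[0.002,-0.015,0,0,0,-0.145,-1],[0.002,-0.015,0,0,0,-0.145,-1],[0.002,-0.015,0,0,0,-0.145,-1],[0.002,-0.015,0,0,0,-0.145,-1],[0.002,-0.015,0,0,0,-0.145,-1],[0.002,-0.015,0,0,0,-0.145,-1]]

```text
clock: 18.45
eef_pos: [459.2, 46.2, 103.3]
tcp_rot: [3.141, 0.0, 2.347]
contact_force: [0.4, -0.1, -3.3]
opening: 0.697
grasp_force: 54.6
```

Request:
send_rows:
  moves:
    - [[0.002,-0.015,0,0,0,-0.145,-1],[0.002,-0.015,0,0,0,-0.145,-1],[0.003,-0.015,0,0,0,-0.145,-1],[0.003,-0.015,0,0,0,-0.145,-1],[0.003,-0.015,0,0,0,-0.145,-1],[0.002,-0.015,0,0,0,-0.145,-1],[0.001,-0.015,0,0,0,-0.145,-1],[0,0,0,0,0,0,-1],[0,0,0,0,0,0,-1],[0,0,0,0,0,0,-1]]

```text
clock: 19.45
eef_pos: [475.0, -57.7, 102.9]
tcp_rot: [-3.142, -0.0, 1.341]
contact_force: [-0.4, 0.6, -2.7]
opening: 0.687
grasp_force: 54.6
```

```bash
python3 - <<'E'
from h import *
s=sense(); print(s['clock'],s['eef_pos'],s['tcp_rot'],s['qpos'][5])
d=wrist('w8'); t=snap('top','t8')
cv2.imwrite('pics/m8.png',np.hstack([cv2.resize(d['img'],(440,330)),cv2.resize(t['img'][215:325,345:465],(360,330),interpolation=cv2.INTER_CUBIC)])[:,:,::-1])
E
```

```text
19.45 [474.98173767 -57.69012616 102.92080659] [-3.14158724e+00 -1.55494672e-04  1.34059536e+00] 0.10593586221864937
```

Request:
send_rows:
  moves:
    - [[0,0,-0.02,0,0,-0.04,-1],[0,0,-0.02,0,0,0,-1],[0,0,-0.012,0,0,0,-1],[0,0,-0.005,0,0,0,-1],[0,-0.004,0,0,0,0,-1],[0,-0.003,0,0,0,0,-1],[0,0,0,0,0,0,-1],[0,0,0,0,0,0,-1]]

```text
clock: 20.35
eef_pos: [475.6, -65.4, 46.3]
tcp_rot: [3.14, -0.0, 1.297]
contact_force: [0.6, 0.8, -3.0]
opening: 0.694
grasp_force: 54.7
```

Request:
send_rows:
  moves:
    - [[0,-0.001,-0.001,0,0,0,-1],[0,-0.001,0,0,0,0,-1],[0,-0.001,0,0,0,0,-1],[0,0,0,0,0,0,-1],[0,0,0,0,0,0,-1]]

```text
clock: 20.85
eef_pos: [475.1, -68.2, 44.7]
tcp_rot: [3.142, -0.0, 1.298]
contact_force: [-0.5, 0.1, -3.1]
opening: 0.692
grasp_force: 54.7
```

Request:
send_rows:
  moves:
    - [[0,-0.001,0,0,0,0,-1],[0,-0.001,0,0,0,0,-1],[0,0,0,0,0,0,-1]]

```text
clock: 21.15
eef_pos: [475.1, -70.3, 44.7]
tcp_rot: [3.142, 0.0, 1.298]
contact_force: [-0.0, 0.2, -4.0]
opening: 0.689
grasp_force: 54.7
```

Request:
send_rows:
  moves:
    - [[0,-0.001,-0.0005,0,0,0,-1],[0,0,0,0,0,0,-1],[0,0,0,0,0,0,-1]]

```text
clock: 21.45
eef_pos: [475.1, -71.0, 44.2]
tcp_rot: [-3.141, -0.0, 1.298]
contact_force: [-0.8, 4.1, -2.6]
opening: 0.689
grasp_force: 54.7
```

Contact with the bar came at y ≈ −71, right where the geometry puts it. I set the tin down and release.

Request:
send_rows:
  moves:
    - [[0,0,-0.0005,0,0,0,-1],[0,0,-0.0005,0,0,0,-1],[0,0,0,0,0,0,-1],[0,0,0,0,0,0,-1]]

```text
clock: 21.85
eef_pos: [475.2, -70.9, 43.8]
tcp_rot: [-3.142, -0.0, 1.298]
contact_force: [-1.8, 5.9, 9.7]
opening: 0.687
grasp_force: 56.1
```

Request:
send_rows:
  moves:
    - [[0,0,0,0,0,0,0.6],[0,0,0,0,0,0,0.8],[0,0,0,0,0,0,1],[0,0,0,0,0,0,1],[0,0,0.01,0,0,0,1],[0,0,0.03,0,0,0,1],[0,0,0.04,0,0,0,1],[0,0,0.04,0,0,0,1],[0,0,0.04,0,0,0,1],[0,0.03,0.02,0,0,0,1]]

```text
clock: 22.85
eef_pos: [476.7, -42.9, 227.5]
tcp_rot: [3.136, -0.0, 1.295]
contact_force: [0.1, 0.8, -1.0]
opening: 1.001
grasp_force: 0.0
```

Request:
send_rows:
  moves:
    - [[-0.02,0.04,0.02,0,0,0,1],[-0.03,0.04,0.02,0,0,0,1],[-0.03,0.04,0,0,0,0,1],[-0.03,0.04,0,0,0,0,1],[0,0.04,0,0,0,0,1],[0,0.04,0,0,0,0,1],[0,0,0,0,0,0,1],[0,0,0,0,0,0,1]]

```text
clock: 23.65
eef_pos: [366.9, 196.3, 262.1]
tcp_rot: [3.141, 0.0, 1.3]
contact_force: [-0.2, 0.3, 0.5]
opening: 0.993
grasp_force: 0.0
```

```bash
python3 - <<'E'
from h import *
s=sense(); print(s['clock'],s['eef_pos'])
t=snap('top','t9'); e=snap('scene','s9')
a=cv2.resize(t['img'][220:330,345:455],(600,600),interpolation=cv2.INTER_CUBIC)
b=cv2.resize(e['img'][150:350,170:270],(200,400),interpolation=cv2.INTER_CUBIC); b=np.vstack([b,np.zeros((200,200,3),np.uint8)])
cv2.imwrite('pics/m9.png',np.hstack([a,b])[:,:,::-1])
E
```

```text
23.65 [366.85290143 196.3491975  262.10248566]
```

View pics/m9.png

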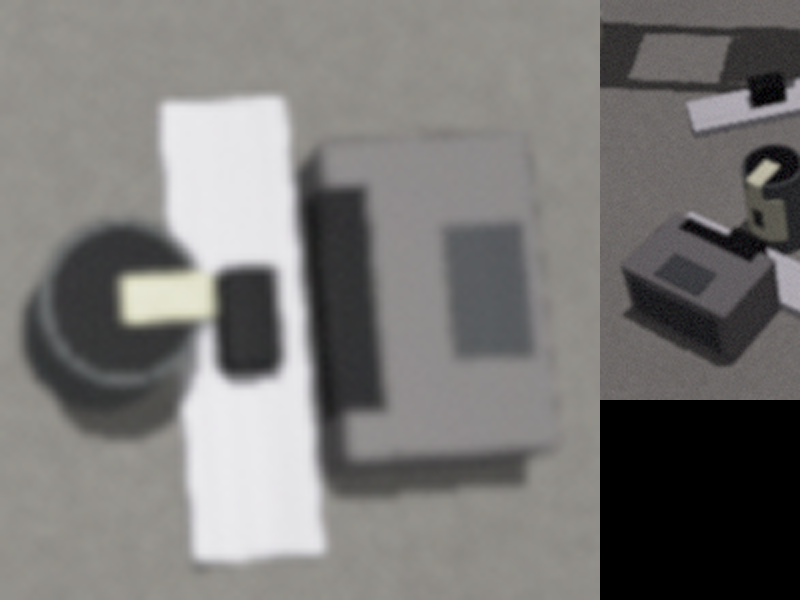

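The picture shows the bar along the window face, with its top corners at about (162,102), (285,96), (325,552) and (195,562). The tin stands against it, lid centred at about (122,300), with the seal pointing at the scanner. I check the numbers next.

```bash
python3 - <<'E'
from h import *
np.set_printoptions(precision=3,suppress=True)
d=load('t9'); f=lambda p:(np.array(p,float)+.5)*110/600-.5+[345,220]
S=onz(d,f([(322,140),(527,133),(553,448),(350,462)]),75)
B=onz(d,f([(162,102),(285,96),(325,552),(195,562)]),12); T=onz(d,f([(122,300),(120,298),(214,294)]),100)
v=S[0]+S[1]-S[2]-S[3]; a=np.arctan2(v[1],v[0])-np.pi/2; sc=S.mean(0)
R=np.array([[np.cos(a),np.sin(a)],[-np.sin(a),np.cos(a)]])
g=lambda p:R@(p-sc)[:2]
print('scanner',sc,a); v=B[0]+B[1]-B[2]-B[3]; b=np.arctan2(v[1],v[0])-np.pi/2
for i,j in((0,3),(1,2)):
    v=B[i]-B[j]; print('edge',np.arctan2(v[1],v[0])-np.pi/2-a)
print('bar',B.mean(0),g(B.mean(0)),b-a,np.linalg.norm(np.roll(B,-1,0)-B,axis=1))
print('tin',T[0],g(T[0])); v=T[2]-T[0]; print(np.arctan2(v[1],v[0])-a); v=T[2]-T[1]; print(np.arctan2(v[1],v[0])-a)
E
```

```text
scanner [ 477.107 -190.347   75.   ] -1.5618847161140754
edge 0.006167915989325978
edge 0.012963124458156061
bar [ 475.976 -126.35    12.   ] [-64.005  -0.561] 0.009556048128275263 [ 49.308 179.958  50.543 180.964]
tin [475.767 -70.271 100.   ] [-120.084   -0.27 ]
0.02191204216925957
-0.0006963103870858411
```

All within limits: bar x is −64 mm, turned 0.01 rad from parallel, and the tin is at −120 mm with its label within about 0.02 rad.

```bash
python3 -c "
from rig import sign_off; print(sign_off())"
```

```text
the job is handed in; nothing more can be done
None
```

The job is handed in at about 24 s: by the last top-camera measurement, the bar is flush and centred on the window (−64 mm, 0.01 rad off parallel), and the tin stands against it at −120 mm, label facing the scanner within about 0.02 rad; the neighbours were not touched, and no verdict came back.

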